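Push the long press roller home in the V-cradle

ROBOT

A 6-joint arm with a two-finger parallel gripper is mounted at the origin on the work surface. World frame = base frame: x ahead of the robot, y to its left, z up, the work surface at z = 0. Lengths are in m, angles in rad, forces in N, time in s.
With the tool pointing down it reaches from about 0.375 to 0.9 m from the base axis. Payload 3.1 kg.
Tool frame: the origin (TCP) lies on the centre line of the jaws, within the pads' length; the fingertips stand 25 mm ahead of it and the grasp point (between the pads) lies 6 mm ahead of it (manip.tips_ahead is the distance from the TCP to the fingertips, in m); z points along the fingers, y is the direction in which the jaws open and shut (so a half turn about z gives the same grasp; the last joint's range is limited). The gripper opens to 85 mm and grips with 20 to 120 N. Pads are 22 mm wide; open, the fingers measure 114 mm over their backs; the gripper's body (76 mm by 85 mm) begins 54 mm behind the grasp point. The pads swing forward as they close: fully open they stand 13 mm farther back than shut.
Start: joints at [-1.323, 0.527, 1.433, -0, 1.181, -0.178], TCP at [0.259, -0.569, 0.256] pointing down, gripper open.
Joint ranges: [-3.08, 3.08], [-0.75, 2.2], [0.22, 2.44], [-1.43, 4.57], [0, 2.65], [-2.85, 2.85]. Speed limits (rad/s): [2.79, 2.79, 3.14, 3.14, 3.14, 3.14].

INTERFACE

Orientations are given as a unit quaternion [x, y, z, w].
In Python, from station import manip gives the robot as it stands.
- The arm moves only by the tool play_rows, never from a script. Its argument "steps" is a list that holds one entry, the list of rows, each a list of 6 numbers: the shift along the tool's x, y, z in m, then the turn, a rotation vector about the tool's x, y, z in degrees. In form: [[[x, y, z, rx, ry, rz], ...]]. A call has 1 to 10 rows; each row shifts and turns the commanded pose from where the row before left it, along the tool's axes as they then stand; what a row does not reach is not made up. A row lasts 1/8 s, in which the tool goes at most 62.5 mm and 10.7 degrees, less where a joint would pass 70% of its speed; a pose out of reach is approached as far as the arm can. A call is refused whole if a number of a shift passes 0.0625 or a number of a turn 10.7, either way. A call with a gripper value outside its range is refused whole. "fingers" is the opening, from 0 (shut) to 1 (fully open), set as the call begins (left out, the last holds). The fingers move at their own pace and stop on an object; "squeeze" is the grip in N (left out, the last holds). Time passes only in rows, so rows that do not move let the fingers close. It gives the time, the measured TCP pose, the force and the opening at its end, in the units of the state.
- manip.sense(): the state, without advancing time (a new reading comes with each control period).
- manip.snapshot(name): name is "scene" or "top"; returns a dict with "img" (400x640x3 uint8, red, green, blue), "K" (3x3 intrinsics, pixels), "world_from_camera" (4x4, takes a point from camera to world coordinates). Camera axes: x right, y down, z forward; pixel columns grow to the right and rows downward; lengths in m; the calibration is good to about 2 mm. A picture is of the moment at which its call begins. There is no depth.
- manip.sign_off(): hands the job in, once; it reports no verdict.
Trained networks look in a picture, given as the dict that the camera call returned (one of the last four; its "shot" number tells which), for a name from the list of things; names that differ only in an ending like _2 or _b are one class to them, and where a whole thing is asked for, a point or a joint stands for the part that bears it (a point fixed in the world has none). Each returns a list of dicts, best first, with "score" (0 to 1); they miss things now and then, are a little off and sometimes report something else, mostly with a low value. They report only what shows in the picture. A call takes as long as a camera call. They do not tell look-alikes from the thing itself.
- manip.regions_of(label, picture): "pixels" (400x640 bool, what is visible of it) and "rect" ([left, top, right, bottom] in pixels, round what is visible of it).
- manip.pinpoint(label, picture): "point" ([column, row] in pixels: a listed point, or the origin of a listed thing).
The state is a dict: "t": time; "q": joint angles; "qd": joint speeds; "tau": joint torques, N m; "tcp_pos": TCP position; "tool_rot": TCP orientation; "force": force on the tool from outside, world axes, zero at the start; "ft_torque": the same for the moment, N m; "finger_gap": opening from 0.0 (shut) to 1.0 (fully open).
Only numpy, scipy, OpenCV 4.12 (cv2) and the standard library are available. Lean on these libraries where they do the work, as an engineer would, in place of code of your own. Each camera call takes 0.05 s, during which the arm holds its last target.

TASK

Two bare steel press rollers lie in the two V-grooves of the gauging cradle on the print shop's bench. Push the longer roller along its groove until its end touches the end stop, leave it lying there in its groove, and do not shift the shorter roller.

Things in the scene. Friction and masses are not known exactly. Their poses are not given: they have to be found in the camera images.
- long_roller_mid (a point): The longer roller: smooth polished steel cylinder 160 mm long, 32 mm diameter, about 0.36 kg, flat ends. This point is its centre, on its axis; its x axis runs along it, parallel to the grooves. It lies in either groove, its far end 40 to 90 mm short of the end stop, and slides with a push of 1 to 4 N.
- short_roller_mid (a point): The shorter roller, to be left alone: the same look and diameter (32 mm), but 100 mm long. This point is its centre, on its axis. It lies in the other groove.
- cradle: Fixed cradle: grey plate 320 x 190 x 10 mm with two V-grooves 290 mm long along x, at y = +50 and -50 mm, and a steel end stop across both at the +x end, away from the robot. Origin: centre of the underside, on the bench. Groove edges: 28 mm above the bench, 17 mm either side of its middle. A lying roller: axis 36, top 52 mm above the bench. Loose rings between the grooves: under 23 mm high.
- end_stop (a point): Middle of the end stop's flat face, midway between the grooves, at the height of the rollers' axes (36 mm above the bench); axes as the cradle's, x along the grooves towards the stop. The face is at x = 0; the stop's top is 46 mm above the bench. With the long roller home, its centre is at x = -80 mm and y = +50 or -50 mm here.
There are look-alikes about, which are no part of the job. What is shaped like the part that bears long_roller_mid but green or orange is not meant.

How it is judged:
By the outcome, as a careful person would: the job done as asked, in the order asked, and still so for the second after the job is handed in, with the robot touching nothing.
It also fails if it takes over 26 s, if anything falls off the work surface, if the arm or the gripper's body presses on something with over 40 N, if the wrist force passes 120 N, or if a joint passes its speed limit or range.

## Working session

There is one attempt and no reset: what is moved stays moved. The work goes in short steps, Python scripts to look and compute and a tool call to move; the robot and the scene stay as the last step left them, time stands still between calls to the robot, and variables do not carry over. Pictures are saved under pics/ and viewed, and the job is handed in when it is done.

Besides the shell and the picture viewer there is one more tool, called after "Call:" by a JSON object that holds its "fn" and its "kwargs". play_rows: Moves the arm, as the interface text tells. Its arguments: {"type":"object","properties":{"steps":{"type":"array"},"fingers":{"type":"number"},"squeeze":{"type":"number"}},"required":["steps"]}

```bash
mkdir -p pics
cat > h.py <<'E'
import numpy as np,cv2
from station import manip
def ray(p,s,z):
    K=s["K"];T=np.array(s["world_from_camera"]);d=T[:3,:3]@np.linalg.inv(K)@np.array([p[0],p[1],1.]);o=T[:3,3]
    return o+d*(z-o[2])/d[2]
def save(s,n): cv2.imwrite("pics/"+n+".png",s["img"][:,:,::-1])
E
python3 - <<'E'
from h import *
for n in("top","scene"):
    s=manip.snapshot(n);save(s,n+"1")
    for l,z in(("long_roller_mid",.036),("short_roller_mid",.036),("end_stop",.036),("cradle",0)):
        for r in manip.pinpoint(l,s)[:4]: print(n,l,round(r["score"],2),np.round(r["point"]),ray(r["point"],s,z).round(4))
        for r in manip.regions_of(l,s)[:4]: print("   reg",round(r["score"],2),np.round(r["rect"])) if 1 else 0
print(manip.sense(),manip.tips_ahead)
E
```

```text
top long_roller_mid 0.64 [410. 175.] [ 0.5794 -0.1891  0.036 ]
top long_roller_mid 0.61 [267. 158.] [0.6105 0.139  0.036 ]
top long_roller_mid 0.61 [234. 289.] [0.3111 0.2011 0.036 ]
   reg 0.67 [250. 122. 285. 192.]
   reg 0.63 [384. 148. 441. 205.]
   reg 0.57 [211. 257. 259. 319.]
top short_roller_mid 0.9 [311. 162.] [0.6031 0.0376 0.036 ]
   reg 0.87 [298. 137. 326. 182.]
top end_stop 0.95 [310. 101.] [0.7485 0.0442 0.036 ]
   reg 0.95 [232.  83. 351. 235.]
top cradle 0.56 [291. 161.] [0.6128 0.0869 0.    ]
scene long_roller_mid 0.91 [255. 177.] [ 0.5938 -0.1648  0.036 ]
scene long_roller_mid 0.8 [344. 254.] [0.6133 0.1413 0.036 ]
scene long_roller_mid 0.61 [453. 206.] [0.341  0.2208 0.036 ]
   reg 0.81 [244. 151. 264. 202.]
   reg 0.75 [444. 182. 463. 237.]
   reg 0.57 [304. 235. 384. 273.]
scene short_roller_mid 0.61 [310. 226.] [0.6085 0.0347 0.036 ]
   reg 0.21 [240. 201. 414. 316.]
scene end_stop 0.67 [265. 259.] [0.7366 0.035  0.036 ]
   reg 0.83 [240. 199. 411. 319.]
scene cradle 0.83 [326. 255.] [0.6205 0.0951 0.    ]
   reg 0.91 [241. 201. 414. 314.]
{'t': 0.9, 'q': array([-1.32249830e+00,  5.27449666e-01,  1.43268996e+00, -1.25520039e-05,
        1.18142198e+00, -1.78471940e-01]), 'qd': array([-0.00049052, -0.00097752, -0.00035774, -0.00014868, -0.00055487,
       -0.00114263]), 'tau': array([ 1.64419653e-04, -4.42303097e+01, -1.78424174e+01, -2.81229086e-04,
        6.61630111e-04, -7.68461092e-06]), 'tcp_pos': array([ 0.25874207, -0.56890161,  0.25634456]), 'tool_rot': array([ 9.77319175e-01,  2.11771643e-01, -5.26087011e-06,  1.57163929e-05]), 'force': array([-0.13001995, -0.46737765, -0.77266382]), 'ft_torque': array([ 0.01651285, -0.03655642,  0.02520039]), 'finger_gap': 1.0009088427764747} 0.025
```

View pics/top1.png

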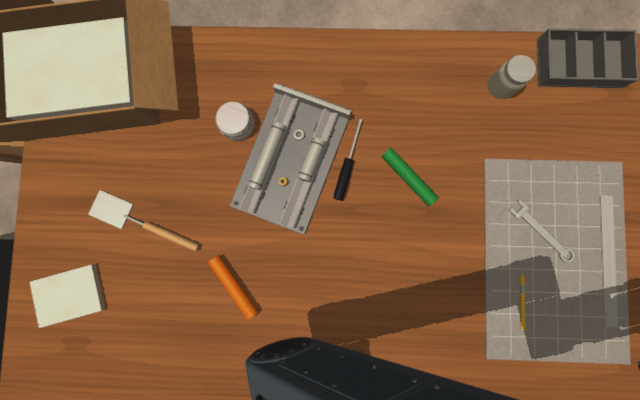

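View pics/scene1.png

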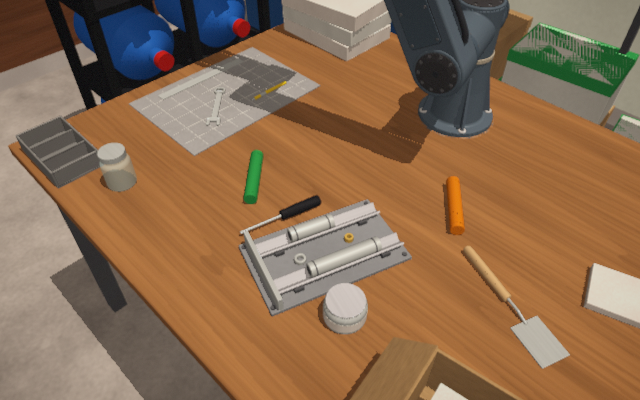

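```bash
python3 -c "
import cv2
a=cv2.imread('pics/top1.png')[70:250,220:365];cv2.imwrite('pics/topz.png',cv2.resize(a,None,fx=3.3,fy=3.3,interpolation=2))
a=cv2.imread('pics/scene1.png')[190:325,230:425];cv2.imwrite('pics/scz.png',cv2.resize(a,None,fx=4,fy=4,interpolation=2))"
```

```text
(no output)
```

View pics/topz.png

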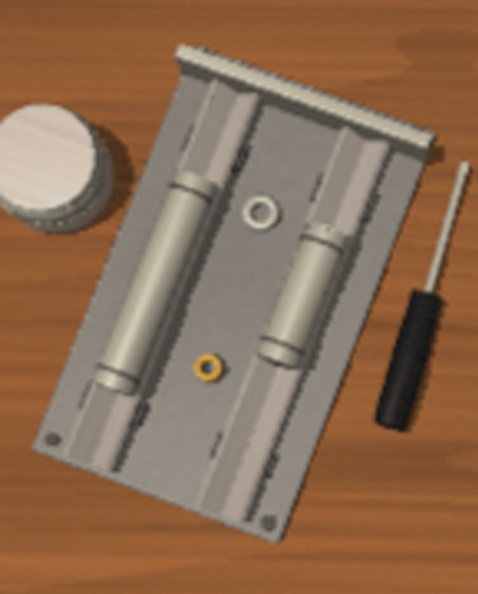

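View pics/scz.png

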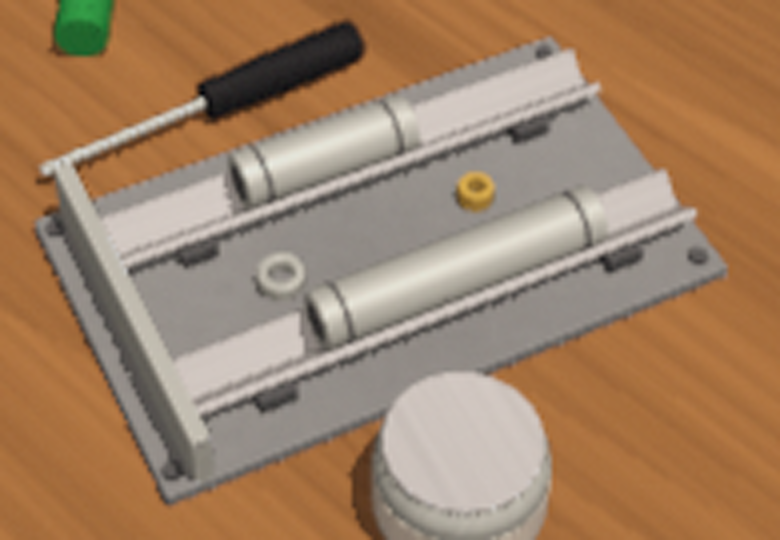

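```bash
cat > m.py <<'E'
from h import *
s=manip.snapshot("top")
from scipy.optimize import least_squares
px=lambda a:np.array(a)/3.3+[220,70]-0.35
for n,a,b,z in(("stop top near edge",(180,68),(428,150),.046),("roller axis",(117,378),(193,185),.046),("plate near edge",(36,448),(280,541),.01),("plate right",(280,541),(420,158),.01)):
    A,B=ray(px(a),s,z),ray(px(b),s,z);d=B-A;print(n,A.round(4),B.round(4),np.degrees(np.arctan2(d[1],d[0])).round(1),np.linalg.norm(d).round(4))
for r in manip.regions_of("long_roller_mid",s)[:3]:
    m=r["pixels"];ys,xs=np.nonzero(m);P=np.array([ray((x,y),s,.045)[:2] for x,y in zip(xs,ys)]);c=P.mean(0);u=np.linalg.svd(P-c,full_matrices=False)[2][0];t=(P-c)@u
    print(r["rect"],c.round(4),np.degrees(np.arctan2(u[1],u[0])).round(1),t.min().round(4),t.max().round(4))
print(s["world_from_camera"][:3,3])
E
python3 m.py
```

```text
stop top near edge [0.7695 0.1281 0.046 ] [ 0.7141 -0.0479  0.046 ] -107.5 0.1845
roller axis [0.5481 0.163  0.046 ] [0.6854 0.1156 0.046 ] -19.0 0.1452
plate near edge [0.5003 0.226  0.01  ] [0.4391 0.0488 0.01  ] -109.1 0.1875
plate right [0.4391 0.0488 0.01  ] [ 0.7191 -0.044   0.01  ] -18.3 0.295
[209.4, 255.6, 259.3, 317.4] [0.3167 0.201 ] -141.4 -0.0796 0.0783
[251.5, 122.8, 286.5, 190.1] [0.615  0.1397] 161.3 -0.082 0.0791
[381.2, 150.9, 438.4, 205.1] [ 0.5756 -0.1875] -135.5 -0.0797 0.078
[ 0.44449799 -0.0053444   0.91875341]
```

```bash
cat > plan.py <<'E'
from h import *
from scipy.spatial.transform import Rotation as R
import sys
def plan(tgt,yaw,n):
    s=manip.sense();p=s["tcp_pos"];r=R.from_quat(s["tool_rot"])
    g=R.from_euler('z',yaw,degrees=True)*R.from_quat([1,0,0,0])
    rv=np.degrees((r.inv()*g).as_rotvec());print("total rv",rv.round(2),"pos",p.round(4),"F",s["force"].round(2),"t",s["t"])
    if yaw>100 and rv[2]>0: print("sign warn")
    w=r.as_matrix()
    for i in range(n):
        d=(np.array(tgt)-p)/n
        ri=r*R.from_rotvec(np.radians(rv*i/n))
        print((ri.inv().apply(d)).round(4).tolist(),(rv/n).round(2).tolist())
if __name__=="__main__":
    a=[float(x) for x in sys.argv[1:]];plan(a[:3],a[3],int(a[4]))
E
python3 plan.py .4985 .1785 .18 161.5 14
```

```text
total rv [  -0.     -0.   -137.05] pos [ 0.2587 -0.5689  0.2563] F [-0.17 -0.17 -1.19] t 1.0
[0.0377, -0.0415, 0.0055] [-0.0, -0.0, -9.79]
[0.0442, -0.0345, 0.0055] [-0.0, -0.0, -9.79]
[0.0494, -0.0265, 0.0055] [-0.0, -0.0, -9.79]
[0.0532, -0.0177, 0.0055] [-0.0, -0.0, -9.79]
[0.0554, -0.0084, 0.0055] [-0.0, -0.0, -9.79]
[0.0561, 0.0012, 0.0055] [-0.0, -0.0, -9.79]
[0.055, 0.0107, 0.0055] [-0.0, -0.0, -9.79]
[0.0524, 0.0199, 0.0055] [-0.0, -0.0, -9.79]
[0.0483, 0.0285, 0.0055] [-0.0, -0.0, -9.79]
[0.0427, 0.0363, 0.0055] [-0.0, -0.0, -9.79]
[0.0359, 0.043, 0.0055] [-0.0, -0.0, -9.79]
[0.0281, 0.0485, 0.0055] [-0.0, -0.0, -9.79]
[0.0194, 0.0526, 0.0055] [-0.0, -0.0, -9.79]
[0.0102, 0.0551, 0.0055] [-0.0, -0.0, -9.79]
```

Call:
{"fn": "play_rows", "kwargs": {"steps": [[[0.038,-0.041,0.005,0,0,-9.8],[0.044,-0.034,0.005,0,0,-9.8],[0.049,-0.026,0.005,0,0,-9.8],[0.053,-0.018,0.005,0,0,-9.8],[0.055,-0.008,0.005,0,0,-9.8],[0.056,0.001,0.005,0,0,-9.8],[0.055,0.011,0.005,0,0,-9.8],[0.052,0.02,0.005,0,0,-9.8],[0.048,0.028,0.005,0,0,-9.8]]], "fingers": 0, "squeeze": 40}}

```text
t: 2.12
tcp_pos: [0.4136, -0.0898, 0.2115]
tool_rot: [0.552, 0.834, 0.0, 0.001]
force: [0.4, 0.4, -0.3]
finger_gap: 0.002
```

```bash
python3 plan.py .4985 .1785 .18 161.5 6
```

```text
total rv [ 3.000e-02  9.000e-02 -4.855e+01] pos [ 0.4136 -0.0898  0.2115] F [ 0.44  0.39 -0.31] t 2.125
[0.0357, 0.0305, 0.0052] [0.0, 0.01, -8.09]
[0.031, 0.0352, 0.0053] [0.0, 0.01, -8.09]
[0.0258, 0.0392, 0.0053] [0.0, 0.01, -8.09]
[0.02, 0.0424, 0.0053] [0.0, 0.01, -8.09]
[0.0138, 0.0448, 0.0053] [0.0, 0.01, -8.09]
[0.0074, 0.0463, 0.0053] [0.0, 0.01, -8.09]
```

Call:
{"fn": "play_rows", "kwargs": {"steps": [[[0.036,0.03,0.005,0,0,-8.1],[0.031,0.035,0.005,0,0,-8.1],[0.026,0.039,0.005,0,0,-8.1],[0.02,0.042,0.005,0,0,-8.1],[0.014,0.045,0.005,0,0,-8.1],[0.007,0.046,0.005,0,0,-8.1],[0,0,0,0,0,0],[0,0,0,0,0,0]]]}}

```text
t: 3.12
tcp_pos: [0.4974, 0.1761, 0.1812]
tool_rot: [0.163, 0.987, -0.0, -0.0]
force: [0.1, -0.3, -0.0]
finger_gap: -0.0
```

```bash
python3 plan.py .4985 .1785 .064 161.5 3
python3 - <<'E'
from h import *
s=manip.snapshot("top");save(s,"t2");cv2.imwrite("pics/t2z.png",cv2.resize(s["img"][70:270,200:400,::-1],None,fx=3,fy=3))
E
```

```text
total rv [-0.04 -0.03 -0.25] pos [0.4974 0.1761 0.1812] F [ 0.12 -0.34 -0.04] t 3.125
[-0.0001, 0.0009, 0.0391] [-0.01, -0.01, -0.08]
[-0.0001, 0.0009, 0.0391] [-0.01, -0.01, -0.08]
[-0.0001, 0.0009, 0.0391] [-0.01, -0.01, -0.08]
```

View pics/t2z.png

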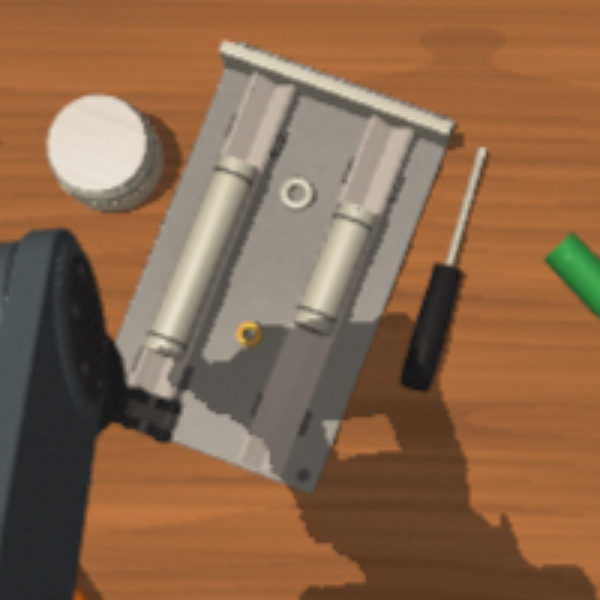

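The zoomed view shows the rollers undisturbed. The shut fingers, at about (155,412), are over the groove behind the long roller's near end, at about (165,348). I'm descending now.

Call:
{"fn": "play_rows", "kwargs": {"steps": [[[0,0.001,0.035,0,0,0],[0,0.001,0.035,0,0,0],[0,0,0.025,0,0,0],[0,0,0.012,0,0,0],[0,0,0.01,0,0,0],[0,0,0,0,0,0],[0,0,0,0,0,0]]]}}

```text
t: 4.05
tcp_pos: [0.499, 0.1782, 0.065]
tool_rot: [0.163, 0.987, 0.0, 0.001]
force: [1.2, -0.5, -0.2]
finger_gap: 0.0
```

```bash
python3 plan.py .4985 .1785 .063 161.5 1
python3 - <<'E'
from h import *
s=manip.snapshot("scene");save(s,"s2");cv2.imwrite("pics/s2z.png",cv2.resize(s["img"][160:330,230:430,::-1],None,fx=3.5,fy=3.5))
s=manip.snapshot("top");cv2.imwrite("pics/t3z.png",cv2.resize(s["img"][70:270,200:400,::-1],None,fx=3,fy=3))
E
```

```text
total rv [ 0.04  0.08 -0.25] pos [0.499  0.1782 0.065 ] F [ 1.21 -0.48 -0.24] t 4.05
[0.0006, 0.0002, 0.002] [0.04, 0.08, -0.25]
```

View pics/s2z.png

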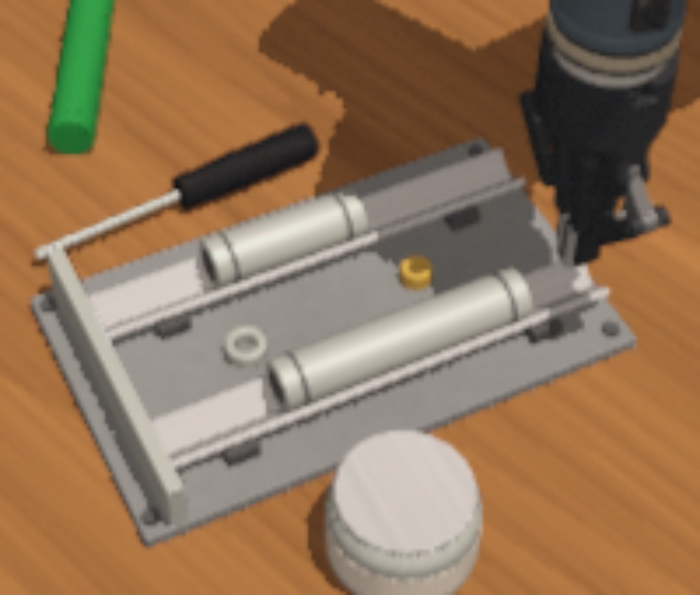

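View pics/t3z.png

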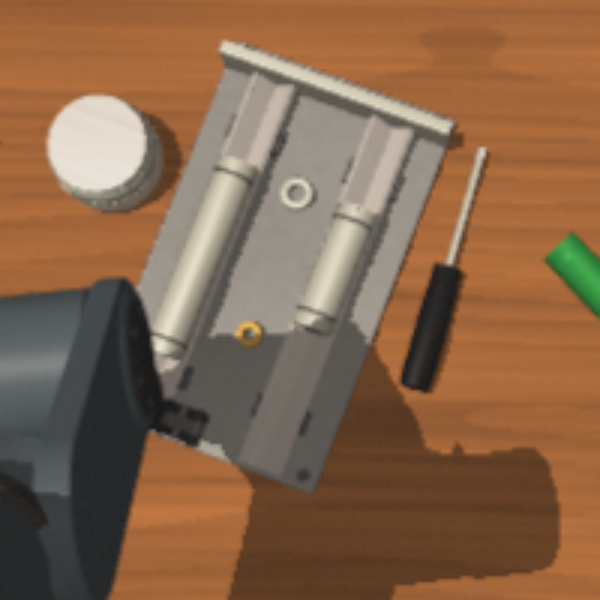

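The closed fingers are at about (575,265) in the scene zoom, over the near end of the long roller's groove and in line with it. The short roller and the jar are clear of the path. I'm starting the push along tool -x.

Call:
{"fn": "play_rows", "kwargs": {"steps": [[[-0.008,0,0.002,0,0,0],[-0.01,0,0,0,0,0],[-0.008,0,0,0,0,0],[-0.006,0,0,0,0,0],[-0.008,0,0,0,0,0],[-0.01,0,0,0,0,0],[-0.01,0,0,0,0,0],[-0.01,0,0,0,0,0],[-0.008,0,0,0,0,0],[0,0,0,0,0,0]]]}}

```text
t: 5.4
tcp_pos: [0.574, 0.1528, 0.0625]
tool_rot: [0.163, 0.987, 0.0, 0.001]
force: [-1.7, -0.5, 0.4]
finger_gap: 0.004
```

```bash
python3 plan.py .5 .178 .063 161.5 1
python3 - <<'E'
from h import *
s=manip.snapshot("scene");save(s,"s3");cv2.imwrite("pics/s3z.png",cv2.resize(s["img"][160:330,230:430,::-1],None,fx=3.5,fy=3.5))
s=manip.snapshot("top");cv2.imwrite("pics/t4z.png",cv2.resize(s["img"][70:270,200:400,::-1],None,fx=3,fy=3))
E
```

```text
total rv [ 0.06  0.15 -0.27] pos [0.574  0.1528 0.0625] F [-1.74 -0.47  0.37] t 5.4
[0.0782, 0.0, -0.0007] [0.06, 0.15, -0.27]
```

View pics/s3z.png

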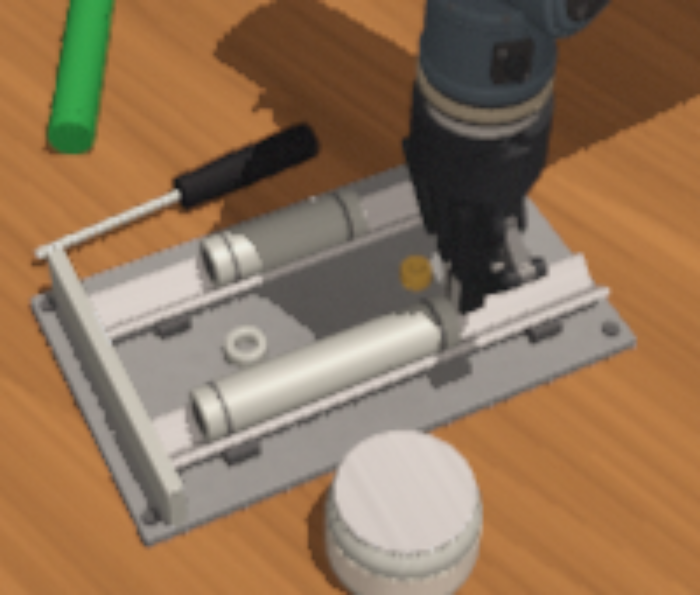

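View pics/t4z.png

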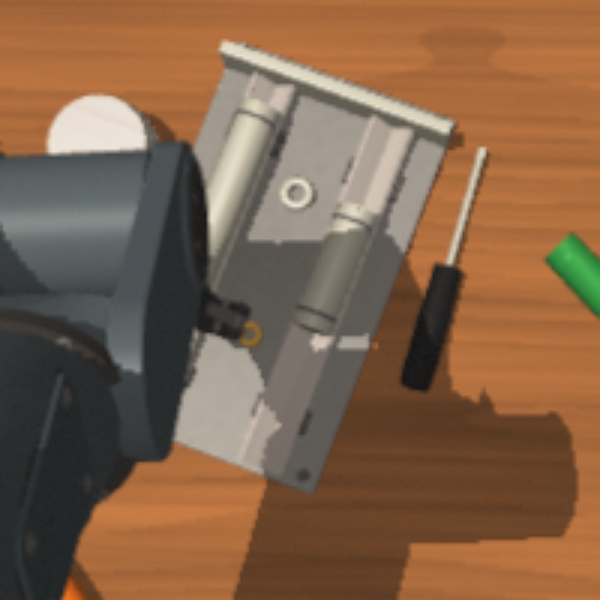

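The long roller is sliding in its groove. Its far end is at about (262,102) in the top zoom, some 25 mm short of the stop. The short roller hasn't moved. I'm carrying on more slowly and watching the force.

Call:
{"fn": "play_rows", "kwargs": {"steps": [[[-0.004,0,0,0,0,0],[-0.005,0,0,0,0,0],[-0.005,0,0,0,0,0],[-0.004,0,0,0,0,0],[-0.002,0,0,0,0,0],[0,0,0,0,0,0]]]}}

```text
t: 6.25
tcp_pos: [0.5917, 0.1465, 0.0623]
tool_rot: [0.163, 0.987, 0.0, 0.0]
force: [-0.8, -0.7, -0.0]
finger_gap: 0.001
```

Call:
{"fn": "play_rows", "kwargs": {"steps": [[[-0.002,0,0,0,0,0],[-0.001,0,0,0,0,0],[0,0,0,0,0,0]]]}}

```text
t: 6.62
tcp_pos: [0.5942, 0.1457, 0.0623]
tool_rot: [0.163, 0.987, -0.0, 0.0]
force: [-0.8, -0.4, 0.4]
finger_gap: -0.001
```

```bash
python3 plan.py .5 .178 .063 161.5 1
python3 - <<'E'
from h import *
s=manip.snapshot("scene");cv2.imwrite("pics/s4z.png",cv2.resize(s["img"][190:330,235:335,::-1],None,fx=5,fy=4))
s=manip.snapshot("top");cv2.imwrite("pics/t5z.png",cv2.resize(s["img"][70:170,240:360,::-1],None,fx=5,fy=5))
E
```

```text
total rv [ 0.    0.01 -0.24] pos [0.5942 0.1457 0.0623] F [-0.81 -0.41  0.37] t 6.625
[0.0996, 0.0004, -0.0007] [0.0, 0.01, -0.24]
```

View pics/s4z.png

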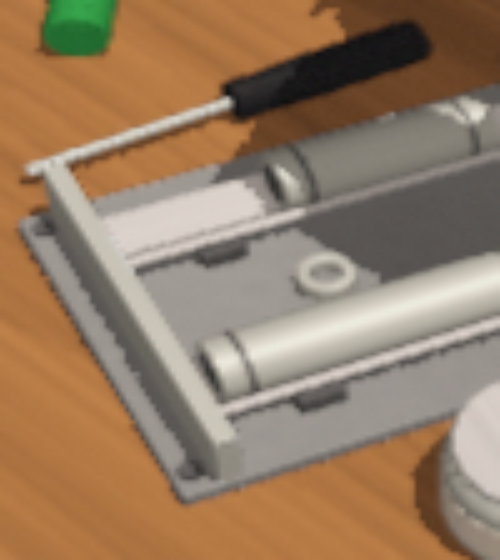

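View pics/t5z.png

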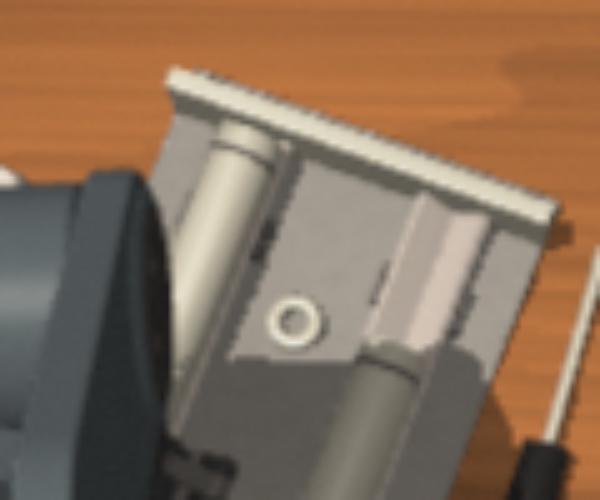

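Not quite home yet: a gap of roughly 8 mm is still visible at (205,365) in the scene zoom. I'm going on in small steps until the force rises.

Call:
{"fn": "play_rows", "kwargs": {"steps": [[[-0.002,0,0,0,0,0],[-0.002,0,0,0,0,0],[-0.001,0,0,0,0,0],[0,0,0,0,0,0]]]}}

```text
t: 7.22
tcp_pos: [0.5991, 0.144, 0.0623]
tool_rot: [0.163, 0.987, 0.0, 0.0]
force: [-0.4, -0.3, 0.5]
finger_gap: -0.001
```

Call:
{"fn": "play_rows", "kwargs": {"steps": [[[-0.001,0,0,0,0,0],[-0.001,0,0,0,0,0],[0,0,0,0,0,0]]]}}

```text
t: 7.6
tcp_pos: [0.6004, 0.1435, 0.0623]
tool_rot: [0.163, 0.987, -0.0, -0.0]
force: [-3.0, 0.5, 0.9]
finger_gap: -0.003
```

Call:
{"fn": "play_rows", "kwargs": {"steps": [[[-0.001,0,0,0,0,0],[0,0,0,0,0,0]]]}}

```text
t: 7.85
tcp_pos: [0.6004, 0.1434, 0.0622]
tool_rot: [0.163, 0.987, -0.0, -0.001]
force: [-5.0, 1.2, 2.0]
finger_gap: 0.0
```

Call:
{"fn": "play_rows", "kwargs": {"steps": [[[-0.001,0,0,0,0,0],[-0.001,0,0,0,0,0],[0,0,0,0,0,0],[0,0,0,0,0,0]]]}}

```text
t: 8.35
tcp_pos: [0.6005, 0.1433, 0.0619]
tool_rot: [0.163, 0.987, -0.0, -0.003]
force: [-7.8, 2.9, 3.0]
finger_gap: -0.002
```

Run:
```python
from h import *
s=manip.snapshot("scene");cv2.imwrite("pics/s5z.png",cv2.resize(s["img"][190:330,235:335,::-1],None,fx=5,fy=4))
s=manip.snapshot("top");cv2.imwrite("pics/t6z.png",cv2.resize(s["img"][70:170,240:360,::-1],None,fx=5,fy=5))
```

```text
(no output)
```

View pics/s5z.png

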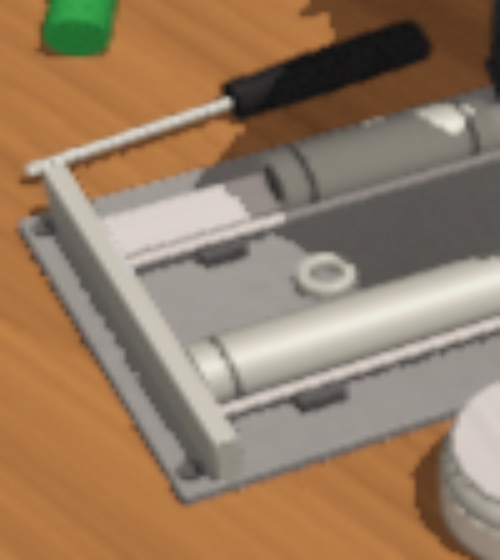

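View pics/t6z.png

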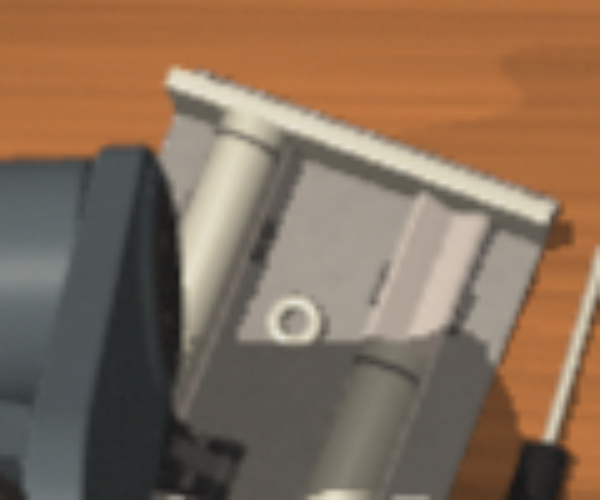

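The long roller's end now meets the stop face, at about (195,360) in the scene zoom. The force is rising with the TCP stalled. I'm backing off straight along the groove, then lifting.

Call:
{"fn": "play_rows", "kwargs": {"steps": [[[0.004,0,0,0,0,0],[0.012,0,0,0,0,0],[0.02,0,0,0,0,0],[0,0,-0.03,0,0,0],[0,0,-0.05,0,0,0],[0.04,0,-0.05,0,0,0],[0.05,0,0,0,0,0],[0.04,0,0,0,0,0],[0,0,0,0,0,0],[0,0,0,0,0,0]]]}}

```text
t: 9.7
tcp_pos: [0.4488, 0.1957, 0.1917]
tool_rot: [0.163, 0.987, 0.0, 0.002]
force: [0.1, -0.2, -0.5]
finger_gap: -0.003
```

Run:
```python
from h import *
s=manip.snapshot("scene");cv2.imwrite("pics/s6z.png",cv2.resize(s["img"][190:325,230:425,::-1],None,fx=4,fy=4))
for l in("long_roller_mid","short_roller_mid"):
    for r in manip.pinpoint(l,s): print(l,r["score"],ray(r["point"],s,.036).round(4))
s=manip.snapshot("top");cv2.imwrite("pics/t7z.png",cv2.resize(s["img"][70:250,220:365,::-1],None,fx=3.3,fy=3.3,interpolation=2))
for l in("long_roller_mid","short_roller_mid","end_stop"):
    for r in manip.pinpoint(l,s): print(l,r["score"],ray(r["point"],s,.036).round(4))
print(manip.sense()["force"],manip.sense()["t"])
```

```text
long_roller_mid 0.8 [0.3495 0.2245 0.036 ]
long_roller_mid 0.68 [ 0.5956 -0.1604  0.036 ]
long_roller_mid 0.63 [0.6833 0.1159 0.036 ]
short_roller_mid 0.68 [0.6111 0.0386 0.036 ]
long_roller_mid 0.9 [0.6853 0.1088 0.036 ]
long_roller_mid 0.89 [ 0.5674 -0.1903  0.036 ]
long_roller_mid 0.88 [0.3124 0.2014 0.036 ]
short_roller_mid 0.92 [0.6004 0.0428 0.036 ]
[ 0.55474274 -0.16255348  0.36848418] 10.05
```

View pics/s6z.png

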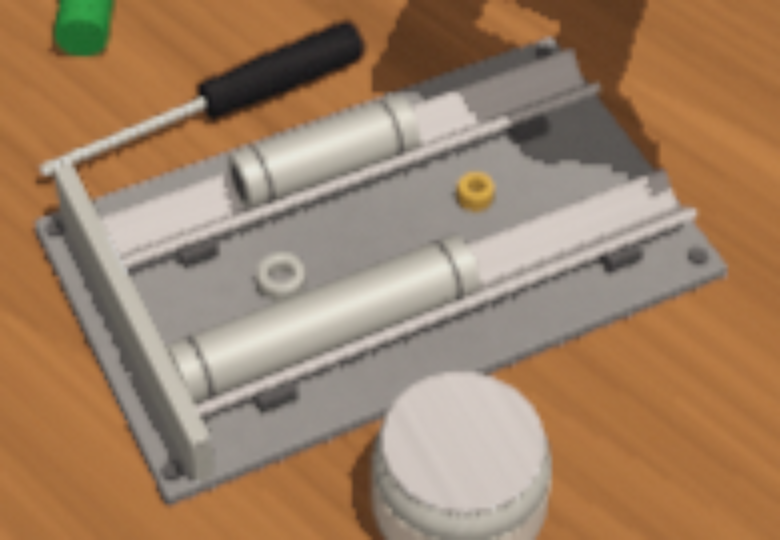

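View pics/t7z.png

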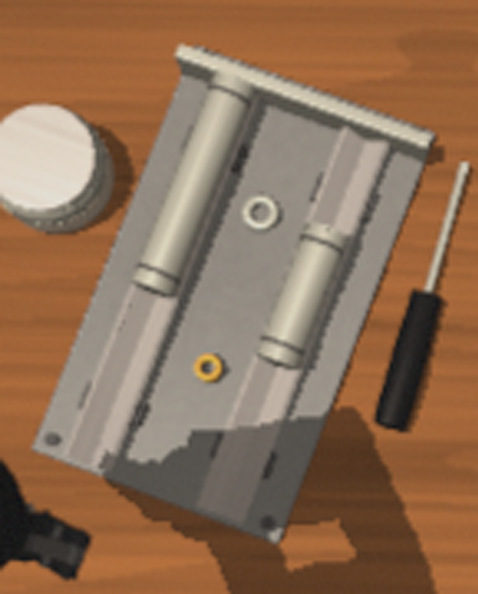

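Both views show the long roller lying in its groove with its end at the stop: about (180,368) in the scene zoom and (232,80) in the top zoom. The short roller is at the same pixels as at the start, and the gripper is clear of everything.

```bash
python3 -c "
from station import manip
print(manip.sign_off(),manip.sense()['t'])"
```

```text
the job is handed in; nothing more can be done
the job is handed in; nothing more can be done
```

The long roller is home against the end stop, lying in the +y (left) groove, and I handed the job in at about 10 s of the 26 s allowed. I pushed it with the shut fingers on its near end. Over the last 3 mm commanded the tool stalled at x = 0.600 m and the force climbed to about 8 N. I then backed off along the groove and lifted clear.

- **Long roller:** both final pictures show it lying in its groove with its end at the stop face. The detector puts its centre at about (0.684, 0.112), roughly 76 mm along the groove from where it started.
- **Short roller:** it shows at the same pixels before and after. The detector's readings of it differ by 3 to 6 mm, within the scatter it showed throughout.
- **Checks that failed:** in the last top view the network did not report the end stop. I judged contact from the stall, the force rise and the pictures instead.

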